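# Lock a seed jar in the eccentric-lock bench clamp

## Task

The small seed jar standing loose between the jaws of the wooden bench clamp is to be clamped, so that its lid can be unscrewed with one hand. Pushing with the fingertips only, swing the cam lever all the way round so that the cam's low point faces the slide, push the slide forward by its rear plate until its jaw has pressed the jar home into the fixed jaw, then push the lever all the way round again to where it was, so that the cam locks the slide behind the jar. Do not touch or lift the jar itself, and leave the things standing around where they are.

Things in the scene. Friction and masses are not known exactly. Their poses are not given: they have to be found in the camera images.
- clamp: the bench clamp, fixed to the bench: plywood board 202 x 106 mm, top 15 mm above the bench, with a fixed wooden V jaw at its front end and a slide behind it. Origin on the slide's line at bench height; x = forward (closing direction), y = left of that, z up. In mm: board x -84 to 118, y -66 to 40; fixed jaw x 75 to 113, y +-34, top z 50; a clamped jar's axis is at x 66, y 0; cam pivot x -30, y -45
- slide (a joint): slide position, m: 0 = fully back (open), grows forward, stop at 0.053. With the cam up its roller meets the cam at about 0.009 and it goes no further; with the cam low it runs free. Its jaw has the jar home at about 0.050; locked it stands at about 0.052. Stays where it is left (friction 2 N, plus a spring of up to 9 N over the last 3 mm, which may push it back about 2 mm)
- push_plate (a point): middle of the rear face of the slide's aluminium push plate: 40 mm wide along the clamp's y, from 21 to 54 mm above the bench, facing the clamp's -x; pushed towards the clamp's +x. At slide 0 this point lies at x -73, y 0, z 40 mm in the clamp's frame; it moves with the slide
- cam (a joint): angle of cam and lever, rad, counter-clockwise positive from above: 0 = low point towards the slide (released, lever on its rear stop pin), 2.025 = high point on the roller (locked, lever on its front stop pin). Near 2.025 it drives a closed slide the last 1 to 2 mm forward against the jaw spring. Stays where it is left; turns at about 5 N on the handle, up to 8 N at the end
- lever_knob (a point): middle of the black upright round handle at the end of the cam lever: 18 mm in diameter, from 37 to 77 mm above the bench (this point at 57), 70 mm from the cam pivot. In the clamp's frame the lever points from the pivot at 215 degrees (back and right) at cam 0 and at 331 degrees (forward and right) at cam 2.025, sweeping to the right of the board
- cam_pivot (a point): axis of the cam and its lever, 34 mm above the bench (height of the flat lever bar, which is 13 mm wide and 6 mm thick)
- jaw: the sprung wooden V jaw on the front of the slide, V open forward, 68 mm wide, z 17 to 50 mm; origin under the bottom of the V on the slide's line. It is carried by the slide on a spring (3 N per mm, 4.5 mm travel)
- seed_jar: glass seed jar with a grey lid, 52 mm in diameter, 69 mm high, standing loose on the board between the two jaws; origin at the centre of its underside, z up
- soil_pot: bystander: terracotta pot with soil, 68 mm wide, 58 mm high, left of the clamp's rear half; origin at the centre of its underside
- green_lid_jar: bystander: seed jar with a green lid, 52 mm wide, 69 mm high, in front of the clamp's front end; origin at the centre of its underside
- dibber: bystander: wooden dibber, 158 mm long, 28 mm thick, lying along the clamp's left side; origin at the middle of its underside, long side along its y
- tape_roll: bystander: roll of tape, 104 mm wide, 25 mm high, lying flat; origin at the centre of its underside
- black_pot: bystander: black empty pot, 68 mm wide, 58 mm high, at the right side of the bench; origin at the centre of its underside
- pot_stack: bystander: two nested terracotta pots, 68 mm wide, 82 mm high, at the right rear of the bench; origin at the centre of the underside
Not all that is in view belongs to the job. Leave any blue or yellow look-alike of the seed_jar alone.

How it is judged:
By the outcome, as a careful person would: the job done as asked, in the order asked, and still so for the second after the job is handed in, with the robot touching nothing.
It also fails if it takes over 72 s, if anything falls off the work surface, if the arm or the gripper's body presses on something with over 40 N, if the wrist force passes 120 N, or if a joint passes its speed limit or range.

## Robot

A 6-joint arm with a two-finger parallel gripper is mounted at the origin on the work surface; the furniture and walls round the work are solid. World frame = base frame: x ahead of the robot, y to its left, z up, the work surface at z = 0. Lengths are in mm, angles in degrees, forces in N, time in s.
With the tool pointing down it reaches from about 325 to 925 mm from the base axis. Payload 3.1 kg.
Tool frame: the origin (TCP) lies at the very end of the fingers, on their centre line; the grasp point (between the pads) lies grasp_offset behind it (grasp_offset is the distance from the TCP to the grasp point, in mm); z points along the fingers, x is the direction in which the jaws open and shut, and the axes are right-handed (so a half turn about z gives the same grasp; the last joint's range is limited). The gripper opens to 85 mm and grips with 20 to 120 N. Pads are 22 mm wide; open, the fingers measure 114 mm over their backs; the gripper's body (76 mm by 85 mm) begins 54 mm behind the grasp point. The pads swing forward as they close: fully open they stand 13 mm farther back than shut.
Start: joints at [59.118, 12.427, 92.441, -0, 75.132, -6.429], TCP at [258.709, 568.954, 231.3] pointing down, gripper open.
Joint ranges: [-157.48, 157.48], [-44.54, 120.13], [17.64, 146.25], [-64.5, 244.5], [7.68, 150.69], [-147.95, 147.95]. Speed limits (degrees/s): [159.86, 159.86, 180, 180, 180, 180].

## Interface

Orientations are given as [roll, pitch, yaw] about the fixed x, y, z axes, in that order (R = Rz(yaw) Ry(pitch) Rx(roll)).
In Python, from station import * gives the robot as it stands. Calls block until the motion is done:
- goto(position, orientation): joint-space move of the TCP to a pose.
- move_l(position, attitude=None, speed=150): straight line of the TCP; attitude=None keeps the orientation; speed is the mean speed in mm/s.
- move_j(angles): joint-space move.
- grip(opening, squeeze=None): finger opening in mm; squeeze is the grip in N (None keeps the last); returns when the fingers have stopped.
- wait(seconds).
- solve_ik(position, orientation): joint angles nearest the present ones, or None.
- get_obs(): the state.
- get_image(name): name is "scene" or "side" or "wrist"; returns the picture (400x640x3 uint8, red, green, blue); there is no depth.
- get_calibration(name): a dict with "fx", "fy", "cx", "cy" (pixels), "R" (3x3) and "t" (3): a world point X has camera coordinates R X + t; the wrist camera has in their place "mount" (4x4, takes a point from camera to tool coordinates, whose origin is the TCP and whose axes are the tool frame's). Camera axes: x right, y down, z forward; pixel columns grow to the right and rows downward; lengths in mm; the calibration is good to about 2 mm. A picture is of the moment at which its call begins: read the wrist's pose just before it. get_calibration takes no time and is no camera call.
A pose or a line that the arm cannot do raises Unreachable and nothing moves.
- sign_off(): hands the job in, once; it reports no verdict.
Trained networks look in the newest picture that a camera, given by its name, has taken for a name from the list of things; names that differ only in an ending like _2 or _b are one class to them, and where a whole thing is asked for, a point or a joint stands for the part that bears it (a point fixed in the world has none). Each returns a list of dicts, best first, with "score" (0 to 1); they miss things now and then, are a little off and sometimes report something else, mostly with a low value. They report only what shows in the picture. A call takes as long as a camera call. They do not tell look-alikes from the thing itself.
- spot_in(name, camera): "extent" ([centre column, centre row, width, height] in pixels, round what is visible of it).
- regions_of(name, camera): "region" (400x640 bool, what is visible of it) and "extent" ([centre column, centre row, width, height] in pixels, round what is visible of it).
The state is a dict: "t": time; "joint_pos": joint angles; "qvel": joint speeds; "effort": joint torques, N m; "tcp_pos": TCP position; "ee_rot": TCP orientation; "wrist_force": force on the tool from outside, world axes, zero at the start; "moment": the same for the moment, N m; "grip_width": finger opening in mm.
Only numpy, scipy, OpenCV 4.12 (cv2) and the standard library are available. Lean on these libraries where they do the work, as an engineer would, in place of code of your own. Each camera call takes 0.05 s, during which the arm holds its last target.

## Working session

There is one attempt and no reset: what is moved stays moved. The work goes in short steps, each a Python script; the robot and the scene stay as the last script left them, time stands still between calls to the robot, and variables do not carry over. Pictures are saved under pics/ and viewed, and the job is handed in when it is done.

```bash
mkdir -p pics; ls
python3 - <<'E'
from station import *
import cv2
o=get_obs();print(o)
for n in ["scene","side","wrist"]:
    im=get_image(n);cv2.imwrite(f"pics/{n}0.png",im[:,:,::-1])
    print(n,get_calibration(n))
    for k in ["clamp","lever_knob","push_plate","seed_jar","jaw","cam_pivot"]:
        print(k,[(round(d["score"],2),[round(float(v),1) for v in d["extent"]]) for d in spot_in(k,n)[:4]])
E
```

```text
pics
{'t': 0.0, 'joint_pos': array([ 5.91200782e+01,  1.24758614e+01,  9.25283601e+01,  1.09482019e-03,
        7.51324080e+01, -6.42867634e+00]), 'qvel': array([ 0.00773586, -0.05499581,  0.02114473,  0.02280491,  0.05792202,
       -0.07111736]), 'effort': array([-1.08130807e-04, -3.96837759e+01, -3.03856766e+01, -1.31074057e-04,
        9.81154939e-03, -2.50332533e-05]), 'tcp_pos': array([258.25499796, 568.2552719 , 229.97905926]), 'ee_rot': array([-1.79983651e+02,  1.35651983e-01,  6.55484917e+01]), 'wrist_force': array([-0.75086428,  0.92464062, -0.17314928]), 'moment': array([ 0.02692246, -0.05965562,  0.04761408]), 'grip_width': 85.41127691839692}
scene {'fx': 470.3818130808791, 'fy': 470.3818130808791, 'cx': 319.3263695564006, 'cy': 196.74493789209038, 'R': array([[ 0.47384421, -0.88052155,  0.01238817],
       [-0.60251493, -0.33443294, -0.72465879],
       [ 0.6422207 ,  0.33591132, -0.68899649]]), 't': array([-302.80017683,  272.12173957, 1094.34825646])}
clamp [(0.58, [338.6, 214.0, 73.9, 61.0])]
lever_knob [(0.49, [354.1, 201.4, 5.7, 36.2])]
push_plate [(0.65, [344.9, 21
[... 821 characters left out ...]
9.0, 21.4])]
jaw [(0.8, [318.9, 217.9, 28.5, 18.1]), (0.67, [319.5, 222.6, 31.3, 27.1])]
cam_pivot [(0.69, [336.5, 210.8, 14.0, 28.0]), (0.48, [317.6, 219.0, 36.2, 25.8])]
wrist {'fx': 283.1203876329828, 'fy': 283.1203876329828, 'cx': 322.99941163051426, 'cy': 198.65654991442585, 'mount': array([[ 9.99998442e-01, -1.74247528e-03,  2.83363094e-04,
        -4.44521541e-01],
       [ 1.59426668e-03,  9.60304973e-01,  2.78947696e-01,
        -7.15138630e+01],
       [-7.58174452e-04, -2.78946809e-01,  9.60306255e-01,
        -1.42560411e+02],
       [ 0.00000000e+00,  0.00000000e+00,  0.00000000e+00,
         1.00000000e+00]])}
clamp []
lever_knob []
push_plate []
seed_jar []
jaw []
cam_pivot []
```

Run:
```python
import cv2
a=cv2.imread("pics/scene0.png");b=cv2.imread("pics/side0.png")
cv2.imwrite("pics/sc_crop.png",cv2.resize(a[130:330,240:500],None,fx=3,fy=3,interpolation=cv2.INTER_CUBIC))
cv2.imwrite("pics/sd_crop.png",cv2.resize(b[150:310,220:440],None,fx=3.5,fy=3.5,interpolation=cv2.INTER_CUBIC))
```

```text
(no output)
```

View pics/scene0.png

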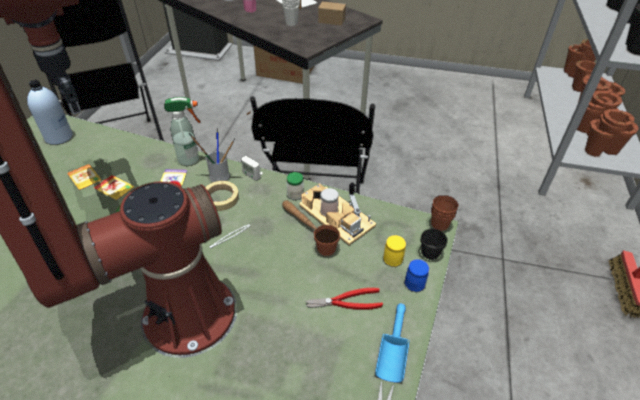

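View pics/sc_crop.png

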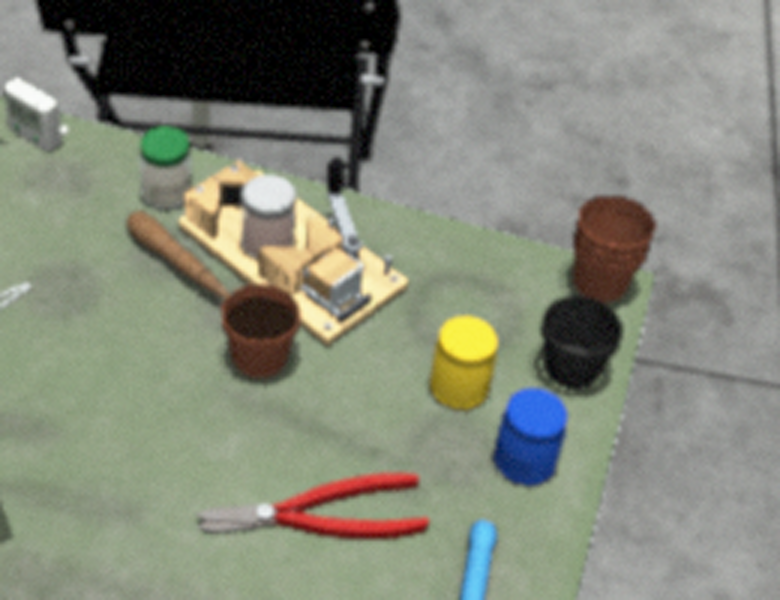

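View pics/sd_crop.png

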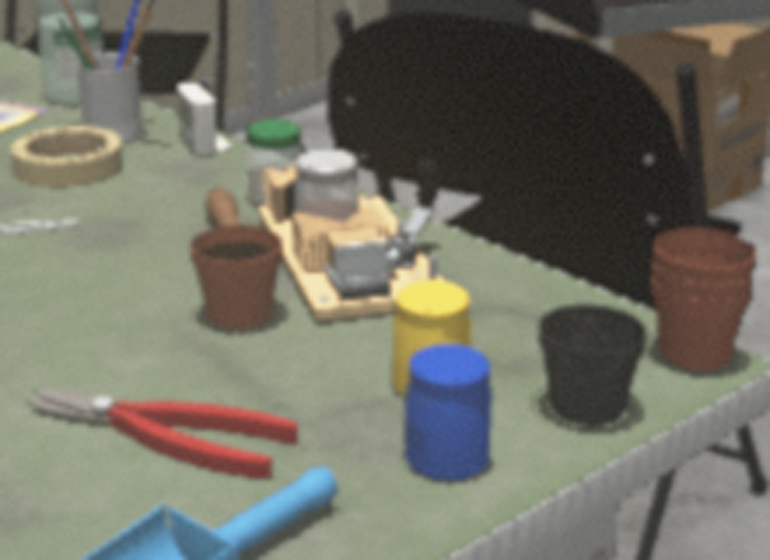

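```bash
cat > h.py <<'E'
from station import *
import numpy as np, cv2
from scipy.spatial.transform import Rotation as Ro
def ray(cam,uv,z):
    c=get_calibration(cam); R=np.array(c["R"]);t=np.array(c["t"])
    d=R.T@np.array([(uv[0]-c["cx"])/c["fx"],(uv[1]-c["cy"])/c["fy"],1]);o=-R.T@t
    return o+d*(z-o[2])/d[2]
E
python3 - <<'E'
from h import *
np.set_printoptions(precision=1,suppress=True)
for n,p,z in [("rl",(349.3,242.5),15),("rr",(376,223.5),15),("fl",(300,203.5),15),("jarlid",(330,191.5),69),("knob",(352,186),77),("greenlid",(295,178.5),69),("yellow",(395.5,242),69),("soil",(327,232.5),58),("black",(433.5,237),58),("stack",(445,202),82)]:
    print(n,ray("scene",p,z))
s=lambda x,y:(220+x/3.5,150+y/3.5)
for n,p,z in [("rl",s(318,315),15),("rr",s(435,300),15),("jarlid",s(327,162),69),("knob",s(428,165),77),("yellow",s(432,300),69),("soil",s(236,245),58)]:
    print("side",n,ray("side",p,z))
E
```

```text
rl [ 365.1 -236.9   15. ]
rr [ 462.4 -271.3   15. ]
fl [429.3 -50.   15. ]
jarlid [ 463.3 -127.1   69. ]
knob [ 505.2 -174.1   77. ]
greenlid [463.2 -15.   69. ]
yellow [ 378.5 -354.6   69. ]
soil [ 333.1 -186.2   58. ]
black [ 450.8 -431.    58. ]
stack [ 563.5 -421.3   82. ]
side rl [ 358.1 -249.8   15. ]
side rr [ 441.9 -278.5   15. ]
side jarlid [ 456.6 -113.4   69. ]
side knob [ 507.  -182.8   77. ]
side yellow [ 372.9 -363.3   69. ]
side soil [ 324.3 -193.6   58. ]
```

Run:
```python
from h import *
np.set_printoptions(precision=1,suppress=True)
for n,p,z in [("spray base",(188,160),0),("spray top",(183,100),250),("spray top",(183,100),200),("pencil",(219,178),0),("bluebottle",(60,138),0),("soil base",(327,252),0)]:
    print(n,ray("scene",p,z))
# candidate look poses
for yaw in [-110,-70,-20,20,70,110,160]:
    q=solve_ik([430,-170,190],[180,0,yaw]); print(yaw,q)
print(solve_ik([180,380,330],[180,0,65]),get_obs()["grip_width"])
```

```text
spray base [441.1 369.7  -0. ]
spray top [420.2 312.6 250. ]
spray top [478.  373.3 200. ]
pencil [419.  230.6   0. ]
bluebottle [324.4 818.4   0. ]
soil base [ 319.3 -194.9    0. ]
-110 [-30.3  -5.6 116.   -0.   69.6  79.7]
-70 [-30.3  -5.6 116.   -0.   69.6  39.7]
-20 [-30.3  -5.6 116.   -0.   69.6 -10.3]
20 [-30.3  -5.6 116.   -0.   69.6 -50.3]
70 [ -30.3   -5.6  116.     0.    69.6 -100.3]
110 [ -30.3   -5.6  116.     0.    69.6 -140.3]
160 None
[ 55.1 -17.8 111.   -0.   86.8  -9.9] 85.19814841831283
```

Run:
```python
from h import *
np.set_printoptions(precision=2,suppress=True)
move_l([180,380,330],speed=300)
grip(0)
goto([380,-150,330],[180,0,-19])
goto([415,-170,190],[180,0,-19])
o=get_obs();im=get_image("wrist");cv2.imwrite("pics/w1.png",im[:,:,::-1])
print(o["t"],o["tcp_pos"],o["ee_rot"],o["grip_width"],o["wrist_force"])
for k in ["clamp","lever_knob","push_plate","seed_jar","jaw","cam_pivot"]:
    print(k,[(round(d["score"],2),[round(float(v),1) for v in d["extent"]]) for d in spot_in(k,"wrist")[:4]])
```

```text
5.4 [ 415.57 -169.77  190.72] [180.    -0.03 -18.94] 0.14934497738037256 [-0.26  0.55  1.04]
clamp [(0.57, [366.2, 155.3, 140.1, 186.1]), (0.27, [250.4, 229.9, 62.6, 62.2]), (0.19, [398.9, 182.3, 74.1, 69.6])]
lever_knob [(0.68, [399.4, 182.9, 73.5, 66.6])]
push_plate [(0.64, [334.9, 205.2, 64.1, 79.4])]
seed_jar [(0.74, [336.2, 151.8, 56.6, 60.4])]
jaw [(0.74, [336.2, 187.8, 71.2, 46.6])]
cam_pivot [(0.82, [397.9, 180.6, 70.4, 66.2])]
```

View pics/w1.png

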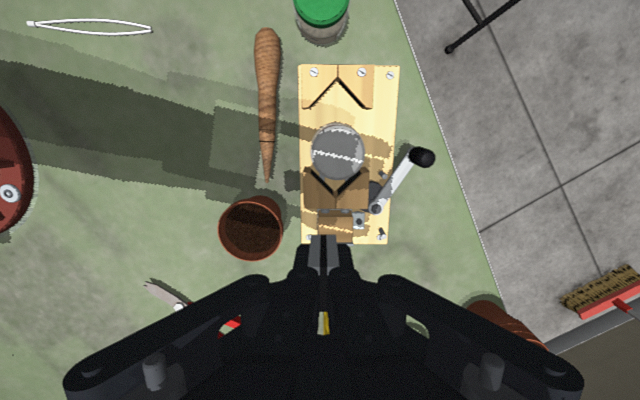

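Run:
```python
import cv2
a=cv2.imread("pics/w1.png")
cv2.imwrite("pics/w1c.png",cv2.resize(a[50:250,280:450],None,fx=4,fy=3,interpolation=cv2.INTER_CUBIC))
```

```text
(no output)
```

View pics/w1c.png

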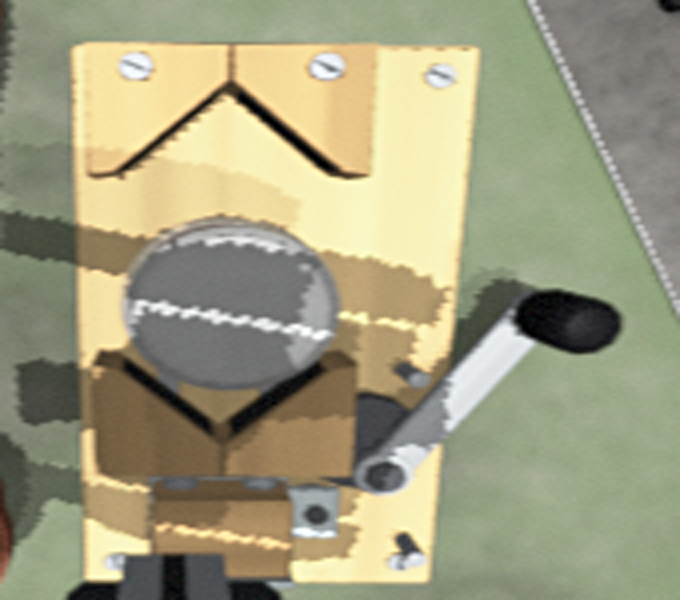

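```bash
cat >> h.py <<'E'
def wproj(P,tcp,rot):
    c=get_calibration("wrist");M=np.array(c["mount"]);R=Ro.from_euler("xyz",rot,degrees=True).as_matrix()
    T=(np.atleast_2d(P)-tcp)@R; X=(T-M[:3,3])@M[:3,:3]
    return np.c_[c["fx"]*X[:,0]/X[:,2]+c["cx"],c["fy"]*X[:,1]/X[:,2]+c["cy"]]
def cw(p,P):  # clamp->world, pose p=(x,y,deg)
    P=np.atleast_2d(P).astype(float);a=np.radians(p[2]);c,s=np.cos(a),np.sin(a)
    return np.c_[p[0]+c*P[:,0]-s*P[:,1],p[1]+s*P[:,0]+c*P[:,1],P[:,2]]
E
cat > fit.py <<'E'
from h import *
from scipy.optimize import least_squares
np.set_printoptions(precision=2,suppress=True)
tcp=np.array([415.57,-169.77,190.72]);rot=[180,-.03,-18.94]
P=np.array([[118,40,15],[118,-66,15],[-84,-66,15],[-84,40,15],[-30,-45,39],[75,34,50],[75,-34,50]],float)
uv=np.array([[298,65],[400,65],[387.5,244],[301.2,243.3],[376.2,208.3],[302.5,108.3],[372.5,109]])
f=lambda p:(wproj(cw(p,P),tcp,rot)-uv).ravel()
r=least_squares(f,[430,-170,71]);print(r.x);print(r.fun.reshape(-1,2))
for a in [331,326,336]:
    a=np.radians(a);k=[-30+70*np.cos(a),-45+70*np.sin(a)]
    print(wproj(cw(r.x,[k+[77],k+[37]]),tcp,rot))
for x in [-40,-30,-20,-10,0,10,20]: # moving jaw V bottom y0 z50 
    print(x,wproj(cw(r.x,[[x,0,50]]),tcp,rot))
for x in [40,45,50,55]: print(x,wproj(cw(r.x,[[x,0,84]]),tcp,rot))
E
python3 fit.py
```

```text
[ 428.83 -170.55   70.81]
[[-0.44 -0.15]
 [ 0.48  0.17]
 [ 0.01  0.69]
 [ 0.01  1.2 ]
 [ 0.21  0.68]
 [-0.78 -0.63]
 [ 0.55 -1.12]]
[[425.28 157.92]
 [411.91 152.54]]
[[430.64 161.45]
 [416.62 155.63]]
[[419.53 154.88]
 [406.88 149.89]]
-40 [[335.57 221.03]]
-30 [[335.71 212.14]]
-20 [[335.86 203.09]]
-10 [[336.01 193.86]]
0 [[336.16 184.46]]
10 [[336.31 174.88]]
20 [[336.47 165.11]]
40 [[338.65 148.73]]
45 [[338.75 142.91]]
50 [[338.86 137.02]]
55 [[338.97 131.07]]
```

```bash
cat >> h.py <<'E'
CP=[428.83,-170.55,70.81]
F0=np.zeros(3)
def armpose(a,d,z,side=1):
    """lever angle a deg (clamp), finger centre at d mm behind knob (side=1: front side, pushes cw; -1: pushes ccw)"""
    r=np.radians(a);k=np.array([-30+70*np.cos(r),-45+70*np.sin(r)])
    n=np.array([-np.sin(r),np.cos(r)])*side
    c=k+d*n
    w=cw(CP,[[c[0],c[1],z]])[0]
    yaw=a+CP[2]   # tool y = yaw-90 = cw tangent
    yaw=(yaw+180)%360-180
    return w,[180,0,yaw]
def st(tag=""):
    o=get_obs();print(tag,"t%.2f"%o["t"],np.round(o["tcp_pos"],1),np.round(o["ee_rot"][2],1),"F",np.round(o["wrist_force"],1),flush=True);return o
E
python3 - <<'E'
from h import *
p,r=armpose(331,32,130);goto(p,r)
st("above")
p,r=armpose(331,32,53);move_l(p,r,120);st("down")
im=get_image("wrist");cv2.imwrite("pics/w2.png",im[:,:,::-1])
E
```

```text
above t6.64 [ 492.3 -143.3  130.2] 41.7 F [-0.  -0.3 -0.7]
down t7.43 [ 492.9 -143.5   53.7] 41.8 F [-0.  -0.4  0.6]
```

View pics/w2.png

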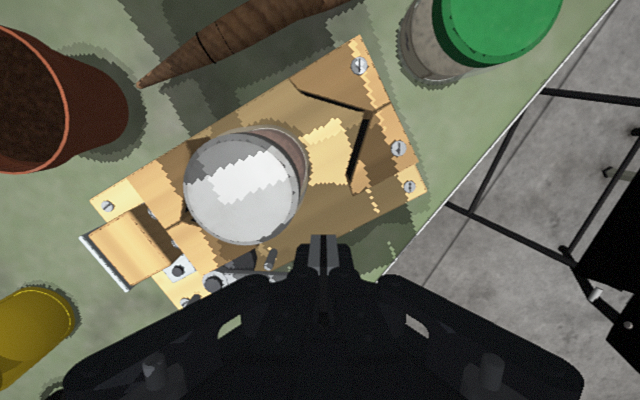

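Run:
```python
from h import *
for d in [26,23,20,17]:
    p,r=armpose(331,d,53);move_l(p,r,40);o=st(d)
    if np.linalg.norm(o["wrist_force"][:2])>3: break
for a in range(325,226,-7):
    p,r=armpose(a,20,53);move_l(p,r,60);o=st(a)
    if np.linalg.norm(o["wrist_force"][:2])>25: print("STOP");break
im=get_image("wrist");cv2.imwrite("pics/w3.png",im[:,:,::-1])
im=get_image("scene");cv2.imwrite("pics/s3.png",cv2.resize(im[130:330,240:500,::-1],None,fx=3,fy=3))
```

```text
26 t7.78 [ 497.1 -148.2   53.8] 41.8 F [-0.8  0.2  1.3]
23 t8.03 [ 498.5 -150.    53.1] 41.8 F [ 0.2 -0.1 -1.1]
20 t8.28 [ 500.5 -152.3   53. ] 41.8 F [-0.2 -0.7  0.6]
17 t8.53 [ 502.2 -154.3   52.8] 41.8 F [-0.3  0.2 -0.9]
325 t8.79 [ 505.3 -155.8   52.4] 36.0 F [-3.3  2.7  1.7]
318 t9.09 [ 512.4 -162.    52.4] 29.0 F [-1.4  1.7 -0.3]
311 t9.39 [ 518.7 -168.9   52.6] 22.0 F [-2.5  2.3 -2.3]
304 t9.69 [ 524.  -176.3   52.9] 15.0 F [-1.2  1.8 -1.1]
297 t9.99 [ 528.2 -184.4   53. ] 8.0 F [-1.1  1.9 -1.8]
290 t10.29 [ 531.3 -192.7   53.1] 1.0 F [-1.1  2.5 -1.8]
283 t10.59 [ 533.3 -201.4   53.1] -6.0 F [-0.7  2.7 -1.7]
276 t10.89 [ 534.3 -210.3   53.2] -13.0 F [-0.6  3.2 -0.4]
269 t11.19 [ 534.2 -219.1   53.2] -20.0 F [-0.8  3.1 -0.3]
262 t11.49 [ 533.1 -228.    53.2] -27.0 F [-0.3  4.   0.2]
255 t11.79 [ 530.8 -236.5   53.1] -34.0 F [-0.1  2.3  0.2]
248 t12.09 [ 527.5 -244.8   53.2] -41.0 F [ 0.3  2.9 -0.2]
241 t12.39 [ 523.3 -252.6   53.2] -48.0 F [ 0.6  2.3 -0.3]
234 t12.69 [ 518.1 -259.9   53.2] -55.0 F [ 1.1  2.6 -0.9]
227 t12.99 [ 512.  -266.4   53.2] -62.0 F [2.2 2.  0.5]
```

View pics/w3.png

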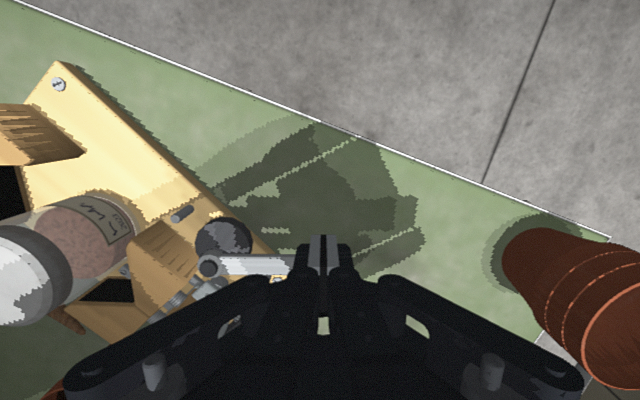

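View pics/s3.png

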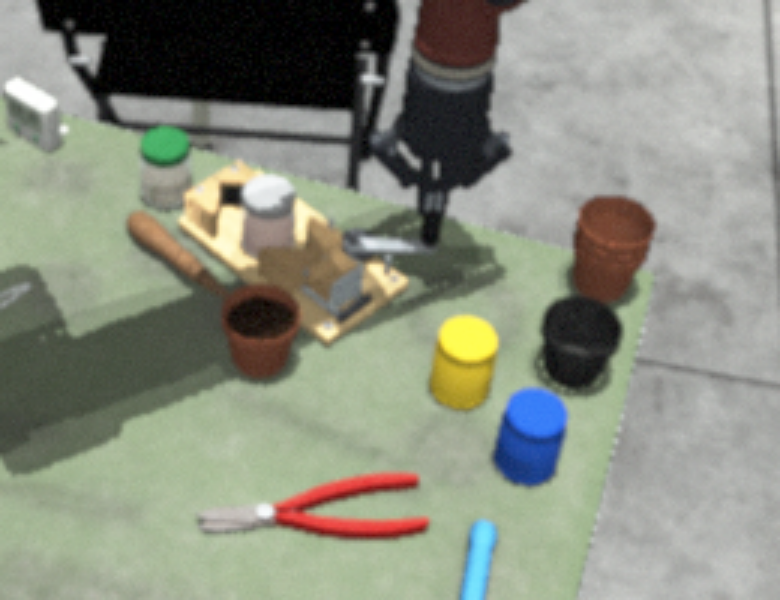

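Run:
```python
from h import *
for a in [223,220,218,217,216,215,214,213,212,211,210,209,208,207]:
    p,r=armpose(a,20,53);move_l(p,r,30);o=st(a)
    if np.linalg.norm(o["wrist_force"][:2])>12: print("STOP");break
p,r=armpose(a+8,35,53);move_l(p,r,80)
p,r=armpose(a+8,45,150);move_l(p,r,200)
p=cw(CP,[[-110,0,200]])[0];goto(p,[180,0,-19.2]);st()
o=get_obs();im=get_image("wrist");cv2.imwrite("pics/w4.png",im[:,:,::-1])
print(list(o["tcp_pos"]),list(o["ee_rot"]))
```

```text
223 t13.41 [ 508.5 -269.6   53.2] -66.1 F [2.9 2.9 0.4]
220 t13.68 [ 505.4 -272.1   53.2] -69.1 F [ 2.1  3.3 -0.1]
218 t13.93 [ 503.2 -273.6   53.2] -71.1 F [ 4.   3.  -0.2]
217 t14.18 [ 502.2 -274.3   53.2] -72.1 F [4.  3.2 1.4]
216 t14.43 [ 501.1 -275.    53.2] -73.1 F [3.9 2.1 0.1]
215 t14.68 [ 500.1 -275.7   53.2] -74.2 F [4.1 3.3 0.8]
214 t14.93 [ 500.  -275.9   53.2] -75.2 F [ 6.5  5.1 -0.5]
213 t15.18 [ 500.  -276.1   53.3] -76.2 F [ 9.7  6.  -3. ]
212 t15.43 [ 500.  -276.3   53.4] -77.3 F [12.3  7.  -1.9]
STOP
 t17.52 [ 392.2 -274.   198.7] -19.3 F [ 0.4  0.4 -0.3]
[np.float64(392.24183945823876), np.float64(-273.97423894797555), np.float64(198.70075095876317)] [np.float64(-179.93995437688818), np.float64(0.11122166562345512), np.float64(-19.26298395474193)]
```

View pics/w4.png

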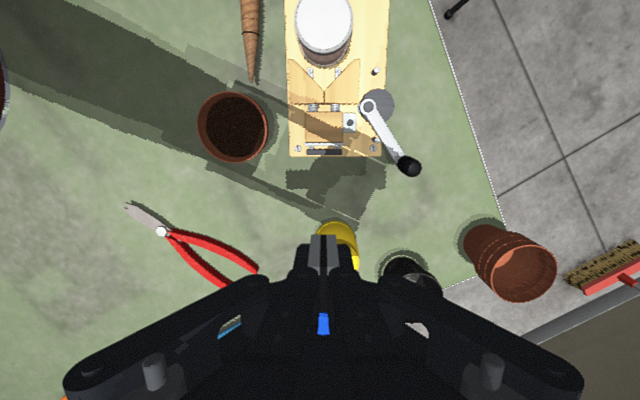

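```bash
cat > proj.py <<'E'
from h import *
o=get_obs()
for x in [-73,-64]: print(wproj(cw(CP,[[x,20,54],[x,-20,54]]),o["tcp_pos"],o["ee_rot"]))
E
python3 proj.py
python3 - <<'E'
from h import *
att=[180,0,CP[2]-90]
P=lambda x,z:cw(CP,[[x,0,z]])[0]
def cx(o): 
    d=o["tcp_pos"][:2]-np.array(CP[:2]);a=np.radians(CP[2]);return d@[np.cos(a),np.sin(a)],o["wrist_force"][:2]@[np.cos(a),np.sin(a)]
goto(P(-108,120),att);move_l(P(-108,36),att,120);st()
move_l(P(-92,36),att,60)
for x in np.arange(-90,-77,2):
    move_l(P(x,36),att,30);o=get_obs();print(x,"x%.1f F%.1f"%cx(o),"t%.1f"%o["t"],np.round(o["wrist_force"],1))
    if cx(o)[1]<-1.5: break
im=get_image("wrist");cv2.imwrite("pics/w5.png",im[:,:,::-1])
E
```

```text
[[304.3444365  151.68628181]
 [344.00057764 151.59821009]]
[[304.15882313 142.62507515]
 [344.16439941 142.53374865]]
 t18.84 [ 394.3 -273.4   37.1] -19.2 F [ 0.3  0.7 -0.1]
-90 x-90.0 F-0.0 t19.5 [-0.3  0.1 -0.5]
-88 x-88.0 F0.1 t19.8 [-0.5  0.3  0.5]
-86 x-85.9 F0.9 t20.0 [-0.3  1.1 -0.6]
-84 x-83.9 F0.9 t20.3 [ 0.6  0.8 -0.3]
-82 x-81.9 F-0.2 t20.5 [-0.4 -0.1  0.1]
-80 x-79.9 F-0.3 t20.8 [ 0.1 -0.3  0.4]
-78 x-77.9 F-0.5 t21.0 [-0.3 -0.4  0.1]
```

View pics/w5.png

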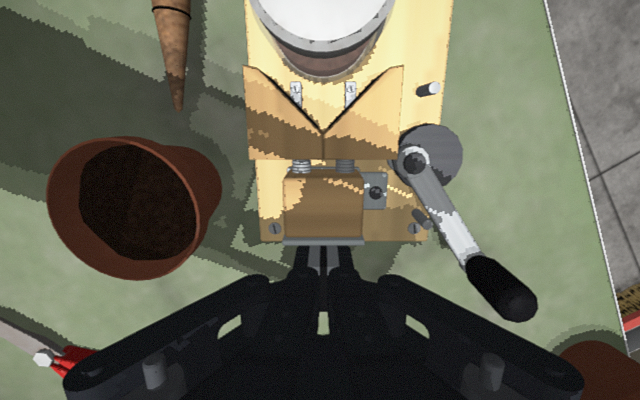

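```bash
cat > push.py <<'E'
from h import *
import sys
att=[180,0,CP[2]-90]
P=lambda x,z:cw(CP,[[x,0,z]])[0]
def cx(o): 
    d=o["tcp_pos"][:2]-np.array(CP[:2]);a=np.radians(CP[2]);return d@[np.cos(a),np.sin(a)],o["wrist_force"][:2]@[np.cos(a),np.sin(a)]
def run(xs,lim,v=40):
    for x in xs:
        move_l(P(x,36),att,v);o=get_obs();print(x,"x%.1f F%.1f"%cx(o),"t%.1f"%o["t"],flush=True)
        if cx(o)[1]<-lim: print("STOP");break
E
python3 - <<'E'
from push import *
run([-76,-74,-72,-69,-65,-60,-55,-50,-46,-43,-41],8)
im=get_image("wrist");cv2.imwrite("pics/w6.png",im[:,:,::-1])
E
```

```text
-76 x-76.1 F-1.3 t21.3
-74 x-74.0 F-1.1 t21.6
-72 x-71.8 F-0.6 t21.8
-69 x-68.6 F-1.0 t22.1
-65 x-64.5 F0.4 t22.3
-60 x-59.5 F-0.4 t22.6
-55 x-54.6 F-0.4 t22.9
-50 x-49.5 F0.4 t23.1
-46 x-45.6 F0.2 t23.4
-43 x-42.7 F-1.1 t23.6
-41 x-40.9 F-0.7 t23.9
```

View pics/w6.png

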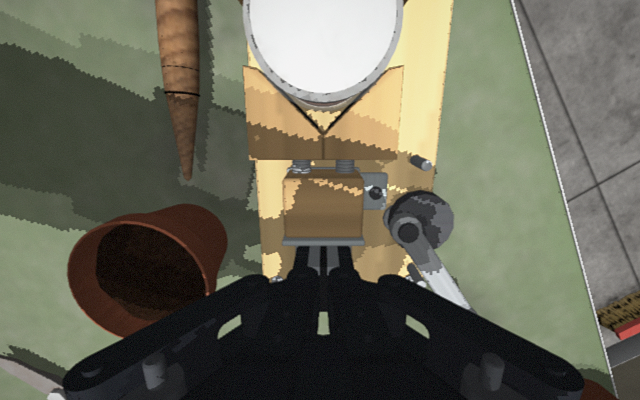

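Run:
```python
from push import *
run([-40,-39,-38,-37,-36,-35,-34.5,-34,-33.5,-33,-32.5,-32,-31.5,-31,-30.5,-30,-29.5,-29,-28.5,-28,-27.5,-27,-26.5,-26],14,20)
im=get_image("wrist");cv2.imwrite("pics/w7.png",im[:,:,::-1])
```

```text
-40 x-40.0 F-2.2 t24.2
-39 x-39.0 F-1.6 t24.4
-38 x-37.9 F-2.1 t24.7
-37 x-36.9 F-2.4 t24.9
-36 x-35.9 F-2.2 t25.2
-35 x-34.9 F-1.5 t25.4
-34.5 x-34.5 F-1.9 t25.7
-34 x-34.0 F-1.8 t25.9
-33.5 x-33.5 F-2.8 t26.2
-33 x-32.9 F-1.7 t26.4
-32.5 x-32.4 F-1.4 t26.7
-32 x-32.2 F-3.9 t26.9
-31.5 x-31.8 F-5.2 t27.2
-31 x-31.6 F-5.1 t27.4
-30.5 x-31.2 F-6.6 t27.7
-30 x-31.0 F-7.0 t27.9
-29.5 x-30.7 F-8.0 t28.2
-29 x-30.4 F-8.4 t28.4
-28.5 x-30.1 F-8.6 t28.7
-28 x-29.9 F-8.8 t28.9
-27.5 x-29.9 F-11.7 t29.2
-27 x-29.8 F-13.4 t29.4
-26.5 x-29.8 F-14.9 t29.7
STOP
```

View pics/w7.png

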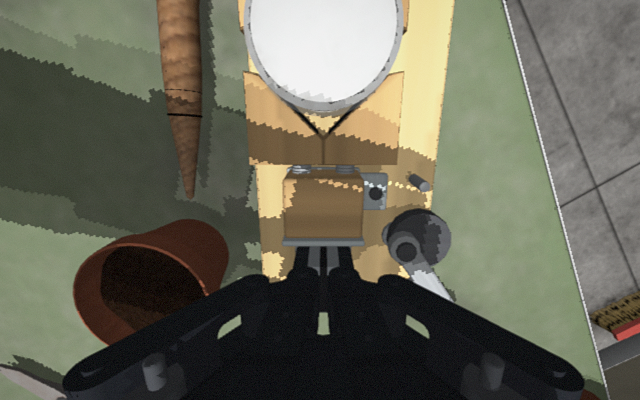

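Run:
```python
from push import *
move_l(P(-50,36),att,60);move_l(P(-95,130),att,200)
p,r=armpose(215,36,130,-1);goto(p,r)
p,r=armpose(215,36,53,-1);move_l(p,r,120);st("down")
o=get_obs();im=get_image("wrist");cv2.imwrite("pics/w8.png",im[:,:,::-1])
im=get_image("side");cv2.imwrite("pics/d8.png",cv2.resize(im[150:310,220:440,::-1],None,fx=3.5,fy=3.5))
```

```text
down t32.67 [ 446.3 -291.2   53.6] -74.2 F [ 0.1 -0.5  0.5]
```

View pics/w8.png

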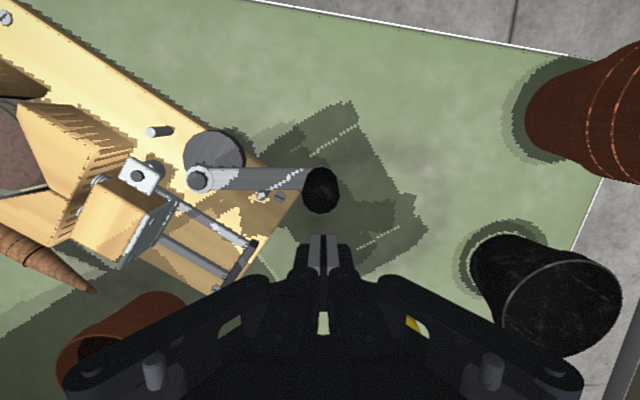

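View pics/d8.png

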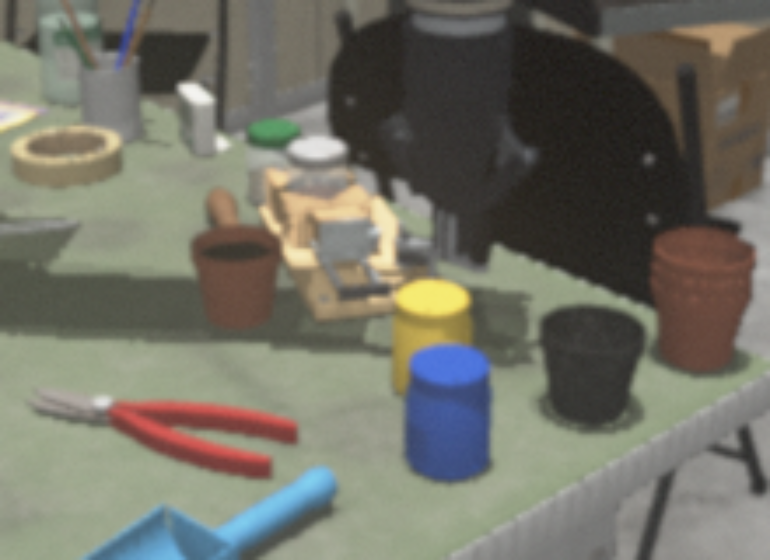

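Slide is forward with the jar home; knob at (320,190), right in front of the finger at (323,240). Push the lever back.

Run:
```python
from h import *
for d in [28,23,20]:
    p,r=armpose(215,d,53,-1);move_l(p,r,50);st(d)
for a in list(range(222,316,7))+[318,321,324,326,328]:
    p,r=armpose(a,20,53,-1);move_l(p,r,60);o=st(a)
    if np.linalg.norm(o["wrist_force"][:2])>20: print("STOP");break
```

```text
28 t33.08 [ 454.3 -288.8   53.5] -74.2 F [-0.2  0.7  0.5]
23 t33.33 [ 458.7 -287.2   53. ] -74.2 F [-1.7 -0.4 -0.6]
20 t33.58 [ 461.4 -286.4   53. ] -74.2 F [-0.  -0.1 -0.3]
222 t33.88 [ 469.3 -285.8   52.7] -67.3 F [-2.7 -0.8  1.4]
229 t34.17 [ 478.3 -284.3   52.7] -60.4 F [-3.3 -1.1 -1. ]
236 t34.48 [ 487.1 -281.6   52.7] -53.4 F [-2.2 -0.4 -1. ]
243 t34.77 [ 495.4 -278.    52.8] -46.4 F [-1.9 -1.  -1.2]
250 t35.08 [ 503.1 -273.4   52.9] -39.4 F [-1.8 -1.8 -1.8]
257 t35.38 [ 510.1 -267.9   53. ] -32.4 F [-1.9 -2.7 -2. ]
264 t35.67 [ 516.5 -261.7   53.1] -25.4 F [-0.8 -2.2 -1.4]
271 t35.98 [ 522.  -254.7   53.2] -18.4 F [-1.3 -1.9 -1.5]
278 t36.27 [ 526.6 -247.    53.2] -11.4 F [ 0.4 -2.6 -1.1]
285 t36.58 [ 530.3 -238.9   53.3] -4.4 F [ 1.4 -3.3 -1.6]
292 t36.88 [ 532.9 -230.4   53.4] 2.6 F [ 0.1 -2.8 -1.1]
299 t37.17 [ 534.5 -221.6   53.4] 9.6 F [ 2.3 -2.7 -0.8]
306 t37.48 [ 534.9 -212.7   53.5] 16.6 F [ 2.2 -2.1 -0.8]
313 t37.77 [ 534.3 -203.9   53.5] 23.6 F [ 3.4 -2.2 -0. ]
318 t38.03 [ 533.5 -198.3   53.6] 28.6 F [ 4.1 -4.  -2. ]
321 t38.28 [ 532.8 -194.9   53.6] 31.6 F [ 4.4 -5.3 -2.1]
324 t38.53 [ 531.8 -191.3   53.6] 34.6 F [ 4.5 -4.8 -2.9]
326 t38.78 [ 531.1 -189.    53.6] 36.6 F [ 4.9 -4.4 -2.5]
328 t39.03 [ 530.2 -186.6   53.6] 38.6 F [ 5.6 -4.3 -1.7]
```

Run:
```python
from h import *
for a in [329,330,331,332,333,334,335,336,337,338]:
    p,r=armpose(a,20,53,-1);move_l(p,r,30);o=st(a)
    if np.linalg.norm(o["wrist_force"][:2])>17: print("STOP");break
p,r=armpose(a-8,35,53,-1);move_l(p,r,60)
p,r=armpose(a-8,45,150,-1);move_l(p,r,150)
goto([415,-170,190+10],[180,0,-19]);o=st()
print(list(o["tcp_pos"]),list(o["ee_rot"]))
im=get_image("wrist");cv2.imwrite("pics/w9.png",im[:,:,::-1])
c=im[50:250,260:450,::-1];cv2.imwrite("pics/w9c.png",cv2.resize(c,None,fx=3,fy=3,interpolation=cv2.INTER_CUBIC))
im=get_image("side");cv2.imwrite("pics/d9.png",cv2.resize(im[150:310,220:440,::-1],None,fx=3.5,fy=3.5))
def pr(P): return np.round(wproj(cw(CP,P),o["tcp_pos"],o["ee_rot"]),1)
for a in (331,328,325):
    r=np.radians(a);print(a,pr([[-30+70*np.cos(r),-45+70*np.sin(r),77]]))
print("plate .050/.052",pr([[-23,20,54],[-21,20,54],[-21,-20,54]]),"jar top 66/64",pr([[66,0,84],[64,0,84],[66+26,0,84],[66-26,0,84]]))
```

```text
329 t39.28 [ 529.9 -185.6   53.7] 39.6 F [ 5.1 -4.9 -2.4]
330 t39.53 [ 529.3 -184.4   53.7] 40.6 F [ 5.7 -4.8 -3.2]
331 t39.78 [ 528.7 -183.1   53.6] 41.6 F [ 4.9 -3.7 -2.8]
332 t40.03 [ 528.2 -181.9   53.7] 42.6 F [ 5.9 -4.2 -2.3]
333 t40.28 [ 527.6 -180.7   53.7] 43.6 F [ 5.8 -3.8 -2.8]
334 t40.53 [ 527.5 -180.2   53.7] 44.6 F [ 6.6 -5.6 -5.6]
335 t40.78 [ 527.6 -180.1   53.8] 45.6 F [ 7.6 -8.  -5.4]
336 t41.03 [ 527.7 -179.9   53.9] 46.6 F [ 9.5 -9.9 -8.5]
337 t41.28 [ 527.8 -179.7   54. ] 47.6 F [ 10.6 -12.  -10.3]
338 t41.53 [ 527.9 -179.5   54.2] 48.7 F [ 12.8 -14.4 -11.8]
STOP
 t43.83 [ 414.9 -169.8  199.2] -18.9 F [ 1.  -0.9  0.1]
[np.float64(414.856028490213), np.float64(-169.83901873334455), np.float64(199.22546502780025)] [np.float64(-179.98337422014578), np.float64(0.057110027565988396), np.float64(-18.934634784942762)]
331 [[423.1 156.4]]
328 [[426.3 158.4]]
325 [[429.3 160.6]]
plate .050/.052 [[317.7 204.3]
 [317.7 202.5]
 [355.3 202.6]] jar top 66/64 [[339.6 117.4]
 [339.6 119.8]
 [340.2  85.5]
 [339.1 147.4]]
```

View pics/w9c.png

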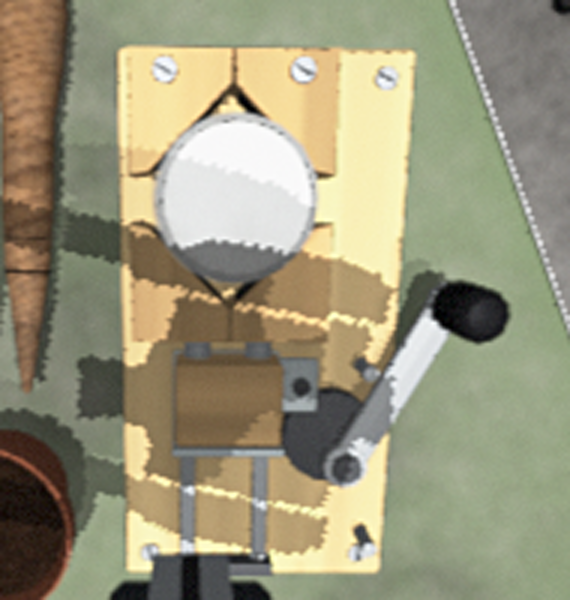

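View pics/d9.png

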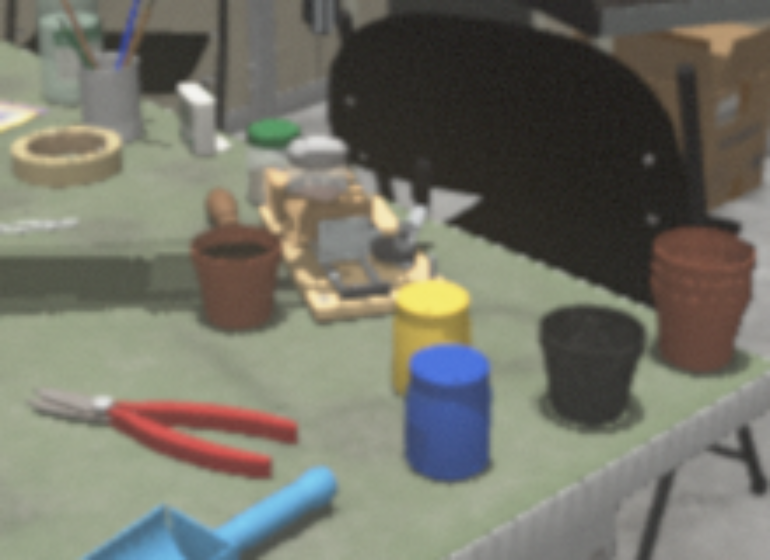

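Run:
```python
from h import *
st();sign_off()
```

```text
t43.92 [ 415.2 -170.   199.4] -18.9 F [0.5 0.1 0.2]
the job is handed in; nothing more can be done
```

The seed jar is clamped and the cam is locked behind the slide; I handed the job in at about 44 s of the 72 s allowed.

I used only the closed fingertips, in the order you gave:
1. **Cam released:** I pushed the lever round to its rear stop pin. It stopped moving at the expected 215° and the force rose to about 14 N.
2. **Slide forward:** I pushed the rear plate forward. The spring began to load at about 0.050 m, and the slide met its end stop at about 0.053 m with 15 N.
3. **Cam locked:** I pushed the lever back to its front stop pin. The motion stopped there and the horizontal force rose to about 19 N (about 23 N with the vertical part).

In the last pictures:
- **Jar:** it sits in both V jaws, with its axis at about x 66–68 mm.
- **Plate:** it is at about slide 0.052 m.
- **Lever:** it is at about 331°, with the cam on the roller.
- **Bystanders:** those visible in the last pictures looked unmoved, though I judged this by eye only.
- **Robot:** it touches nothing.

No check failed. The one small disagreement is that the lever's front stop came 2–3° later than my commanded angle. That fits a finger about 2–3 mm thinner than I assumed on that side.

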